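# Bin the red-capped bottle in a pedal bin: latch the lid open, load it, ease it shut

### The job

Throw the red-capped bottle away in the bench pedal bin. Work the yellow lid by its pedal only: press the pedal down onto its rubber pad, slide it sideways under the red keeper so the lid stays open by itself, and put the bottle in the bin; then press again, slide the pedal back out and ease it up slowly so that the lid closes without slamming. Press by feel, never harder than 24 N on the pedal, and leave the other two bottles alone.

Things in the scene. Friction and masses are not known exactly. Their poses are not given: they have to be found in the camera images.
- bin: White bench pedal bin, fixed. Open tub 130 (its x) x 170 (its y) x 165 mm high, walls and floor 4 mm; origin: centre of its underside, on the bench. Front = -x, where the pedal sticks out to the robot; left = +y, with a grey linkage cover 12 mm thick. A dark base plate 4 mm thick lies under the pedal, to 212 mm in front of the origin.
- bin_mouth (a point): Centre of the tub's mouth, in the plane of the rim, 165 mm above the bench; axes as the bin's.
- keeper_post (a point): Top of the dark upright post (66 mm high) to the right of the pedal. A red C-shaped keeper is clamped to it: an upper lip 4 mm thick that reaches 42 mm from the post towards the pedal, and a lower arm that carries a rubber pad under the tread. The keeper was set by hand, up to 7 mm higher or lower each time, and is not measured: find the pad by feel.
- nominal_pad (a point): Mean place of the pad's top, 24 mm above the bench, bin axes; the true pad is up to 7 mm higher or lower. The pad gives 6.5 N per mm, 7 mm at most. 11 to 14 N in all on the tread means that it sits well on the pad: its steel latch bar is then at least 2 mm below the lip and free to slide under it or out. Over 24 N overloads the pedal.
- pedal: Pedal arm with its tread. Origin on the pivot (along bin y), 65 mm in front of the bin's origin, 62 mm above the bench. Spring: 3 N at the tread to start, 6 to 8 N near the bottom, plus about 1 N per 25 mm/s. The lid turns 4 times the pedal's angle. Let go, it flies up and slams the lid: let the tread rise at 40 mm/s or slower.
- tread_top (a point): Middle of the black tread's top, where to press; moves with it. Tread 62 (bin x) x 68 mm (bin y); rims 10 mm high at left and right, 56 mm apart: shut fingertips stand between and push it sideways by friction or a rim. 110 mm from the pivot. Up: about 87 mm above the bench, front sloping up 0.2 rad. On the pad: 29 to 49 mm, front sloping down about 0.2 rad.
- tread (a joint): Sideways slide of the tread, m: 0 = out (left, beside the keeper), grows to a hard end stop at 0.026 as it moves to the bin's right (-y), under the lip. It stays where it is left (friction 1.5 N). Under 0.003 the latch bar is clear of the lip; over 0.018 it is well under it, and the lip holds the pedal down when let go.
- lid (a joint): Angle in rad of the yellow lid (136 x 176 mm), hinged on the tub's far rim: 0 = shut, about 1.3 to 1.9 when held open by the keeper (steeply up, about 130 mm above the far rim; at 1.3 its edge leans 35 mm over the mouth, so lower things into the front half). It is coupled to the pedal.
- red_bottle: White plastic bottle with a red cap, 60 mm in diameter, 130 mm high, about 0.2 kg, standing loose; origin at the centre of its underside, z up. The cap is 32 mm in diameter and takes the top 20 mm; grip the cap or the body.
- bottle_mid (a point): Middle of the red-capped bottle, 65 mm above its underside.
- blue_bottle: White bottle with a blue cap, 66 mm in diameter, 130 mm high, loose; origin at the centre of its underside. Leave it alone.
- white_bottle: White bottle with a white cap, 64 mm in diameter, 140 mm high, loose; origin at the centre of its underside. Leave it alone.
Not all that is in view belongs to the job. What is shaped like the red_bottle but green or orange is not meant.

How it is judged (in metres and radians):
On the way, in this order (a step that is already met when the one before it is completed fails the run):
1. the pedal is down and under the keeper's lip, the lid stands open and the robot has let go of the pedal (value of joint tread above 0.012 m and value of joint lid above 1 rad and contact force between each of the fingers, the arm and pedal below 0.3 N), for 0.3 s.
2. the red-capped bottle is inside the bin and let go, with the lid still open (x of bottle_mid in the frame of bin between -0.061 and 0.061 m and y of bottle_mid in the frame of bin between -0.081 and 0.081 m and z of bottle_mid in the frame of bin below 0.11 m and contact force between the fingers and red_bottle below 0.1 N and value of joint lid above 1 rad), for 0.2 s.
At the end, for the whole second after the job is handed in: The lid is shut (within 0.08 rad) with the pedal up, the red-capped bottle rests inside the tub (its middle within the walls and below 110 mm), and the other two bottles are within 20 mm of where they stood (value of joint lid below 0.08 rad and x of bottle_mid in the frame of bin between -0.061 and 0.061 m and y of bottle_mid in the frame of bin between -0.081 and 0.081 m and z of bottle_mid in the frame of bin below 0.11 m and linear speed of red_bottle below 0.03 m/s and distance of each of blue_bottle, white_bottle from where it was at the start of the episode below 0.02 m); the robot touches nothing.
It fails at once if the pedal is pressed with more than 24 N (contact force between any of the fingers, the arm and pedal above 24 N).
It fails at once if the lid slams: below 0.8 rad it falls faster than 2.2 rad/s (the tread rises faster than about 60 mm/s) (value of joint lid below 0.8 rad and velocity of joint lid below -2.2 rad/s).
It fails at once if the robot pushes on the lid itself (over 3 N) (contact force between any of the fingers, the arm and lid above 3 N).
It fails at once if another bottle is displaced by more than 20 mm or tipped (distance of any of blue_bottle, white_bottle from where it was at the start of the episode above 0.02 m or angle between any of blue_bottle, white_bottle's own z axis and vertical above 0.3 rad).
It also fails if it takes over 72 s, if anything falls off the work surface, if the arm or the gripper's body presses on something with over 40 N, if the wrist force passes 120 N, or if a joint passes its speed limit or range.

### The arm

A 6-joint arm with a two-finger parallel gripper is mounted at the origin on a cart in front of the work surface, level with it; the furniture and walls round the work are solid. World frame = base frame: x ahead of the robot, y to its left, z up, the work surface at z = 0. Lengths are in mm, angles in degrees, forces in N, time in s.
With the tool pointing down it reaches from about 300 to 850 mm from the base axis. Payload 4.2 kg.
Tool frame: the origin (TCP) lies at the very end of the fingers, on their centre line; the grasp point (between the pads) lies 19 mm behind it; z points along the fingers, y is the line along which they close (so a half turn about z gives the same grasp; the last joint's range is limited). The gripper opens to 91 mm and grips with 3 to 60 N. Pads are 32 mm wide; open, the fingers measure 118 mm over their backs; the gripper's body (76 mm by 178 mm) begins 60 mm behind the grasp point.
Start: joints at [-71.276, 18.312, 89.639, -0, 72.044, -1.146], TCP at [195.441, -540.783, 213.976] pointing down, gripper open.
Joint ranges: [-177.97, 177.97], [-48.28, 115.42], [12.27, 149.76], [-77.06, 257.06], [2.81, 150.46], [-146.56, 146.56]. Speed limits (degrees/s): [147.25, 147.25, 180, 180, 180, 180].

### API

Orientations are given as [roll, pitch, yaw] about the fixed x, y, z axes, in that order (R = Rz(yaw) Ry(pitch) Rx(roll)).
In Python, from workcell import * gives the robot as it stands.
- The arm moves only by the tool move_arm, never from a script. Its argument "motion" is a list of rows, each a list of 3 entries, a list of its own where there are three numbers: the finger opening in mm, from 0 to 91.2, then the shift along the world's x, y, z in units of 25 mm (1.0 is 25 mm), then the turn, a rotation vector about the world's x, y, z in units of 4 degrees (1.0 is 4 degrees). In form: [[grip, [x, y, z], [ax, ay, az]], ...]. A call has 1 to 20 rows; each row shifts and turns the commanded pose from where the row before left it; what a row does not reach is not made up. A row lasts 1/12 s, in which the tool goes at most 41.7 mm and 7.16 degrees, less where a joint would pass 70% of its speed; a pose out of reach is approached as far as the arm can. A call with a number of a shift or a turn outside -1 to 1 is refused whole. A call with a gripper value outside its range is refused whole. The fingers move at their own pace and stop on an object; "grip_force" is the grip in N (left out, the last holds). Time passes only in rows, so rows that do not move let the fingers close. It gives the time, the measured TCP pose, the force, the opening and the grip force at its end, in the units of the state.
- state(): the state, without advancing time (a new reading comes with each control period).
- grab_frame(name): name is "side" or "top" or "wrist"; returns the picture (480x640x3 uint8, blue, green, red); there is no depth.
- camera_info(name): a dict with "fx", "fy", "cx", "cy" (pixels), "rvec" (rotation vector, rad) and "tvec" (3), from world to camera coordinates, as OpenCV has them. Camera axes: x right, y down, z forward; pixel columns grow to the right and rows downward; lengths in mm; the calibration is good to about 2 mm. A picture is of the moment at which its call begins: read the wrist's pose just before it. camera_info takes no time and is no camera call; for the wrist camera it gives the pose at the moment of the call.
- job_done(): hands the job in; it is judged then, once.
The state is a dict: "time_s": time; "qpos": joint angles; "qvel": joint speeds; "effort": joint torques, N m; "ee_pos": TCP position; "ee_rot": TCP orientation; "force": force on the tool from outside, world axes, zero at the start; "torque": the same for the moment, N m; "gripper_width": finger opening in mm; "gripper_force": force on a finger pad.
Only numpy, scipy, OpenCV 4.12 (cv2) and the standard library are available. Lean on these libraries where they do the work, as an engineer would, in place of code of your own. Each camera call takes 0.05 s, during which the arm holds its last target. There are 200 camera calls.

## Working session

There is one attempt and no reset: what is moved stays moved. The work goes in short steps, Python scripts to look and compute and a tool call to move; the robot and the scene stay as the last step left them, time stands still between calls to the robot, and variables do not carry over. Pictures are saved under pics/ and viewed, at most 10 in all, crops included, and the job is handed in when it is done.

Besides the shell and the picture viewer there is one more tool, called after "Emit:" by a JSON object that holds its "method" and its "body". move_arm: Moves the arm, as the interface text tells. Shifts and turns lie within -1 to 1; 1 stands for 25 mm of shift or 4 degrees of turn. Its arguments: {"type":"object","properties":{"motion":{"type":"array","items":{"type":"array"}},"grip_force":{"type":"number"}},"required":["motion"]}

```bash
mkdir -p pics; ls; python3 - <<'E'
from workcell import *
import cv2
print(state())
for n in ("side","top"):
    print(n,camera_info(n)); cv2.imwrite(f"pics/{n}0.png",grab_frame(n))
E
```

```text
pics
{'time_s': 0.0, 'qpos': array([-7.12770016e+01,  1.83519661e+01,  8.97084380e+01, -5.72381578e-04,
        7.20445006e+01, -1.14741446e+00]), 'qvel': array([-0.00542206,  0.09079281, -0.13695632, -0.04100143,  0.03856328,
        0.07092413]), 'effort': array([ 2.09067301e-03, -4.12461019e+01, -2.31976408e+01,  7.29205948e-02,
        4.57879307e-02, -1.50719607e-04]), 'ee_pos': array([ 195.25331473, -540.27315399,  213.1032711 ]), 'ee_rot': array([-1.79895105e+02, -1.55662681e-03,  1.98705884e+01]), 'force': array([-0.42102921,  0.21483236,  0.27555255]), 'torque': array([-0.01235205, -0.05132709, -0.00161408]), 'gripper_force': 0.0, 'gripper_width': 91.21355666603075}
side {'fx': 459.84468136709256, 'fy': 459.84468136709256, 'cx': 320.38971481950347, 'cy': 247.3252318603107, 'rvec': array([ 0.5959629 , -2.55529374,  1.36023691]), 'tvec': array([ 497.76061058,  252.05373307, 1050.17181841])}
top {'fx': 622.2379787376499, 'fy': 622.2379787376499, 'cx': 324.79612087279287, 'cy': 230.2416883222232, 'rvec': array([ 2.20913078, -2.15130977,  0.07315015]), 'tvec': array([ -44.4865346 ,  565.17073935, 1490.31955624])}
```

View pics/top0.png

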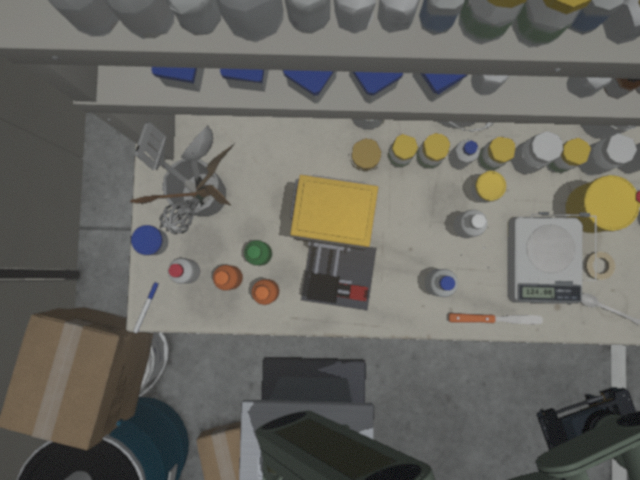

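View pics/side0.png

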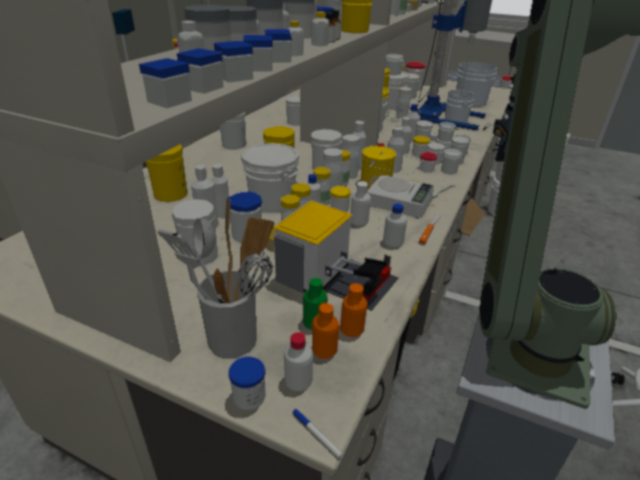

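Top view: yellow lid at (335,210), tread at (322,289), red keeper at (355,293). Candidates for the bottle: (180,270) has a white body and a red cap, (257,252) is green, and (226,277) and (264,291) are orange. Only (180,270) fits, so I'll measure it and confirm it in a crop.

```bash
cat > h.py <<'E'
from workcell import *
import cv2, numpy as np
def cam(n):
    c=camera_info(n); R=cv2.Rodrigues(np.array(c["rvec"]))[0]
    return c,R,np.array(c["tvec"])
def ray(n,uv,ci=None):
    c,R,t=ci or cam(n)
    d=R.T@np.array([(uv[0]-c["cx"])/c["fx"],(uv[1]-c["cy"])/c["fy"],1.])
    return -R.T@t,d
def onz(n,uv,z,ci=None):
    o,d=ray(n,uv,ci); return o+d*(z-o[2])/d[2]
def tri(r1,r2):
    (o1,d1),(o2,d2)=r1,r2
    s=np.linalg.lstsq(np.c_[d1,-d2],o2-o1,rcond=None)[0]
    a,b=o1+s[0]*d1,o2+s[1]*d2
    return (a+b)/2,np.linalg.norm(a-b)
def proj(n,p):
    c,R,t=cam(n); q=R@np.array(p,float)+t
    return np.array([c["fx"]*q[0]/q[2]+c["cx"],c["fy"]*q[1]/q[2]+c["cy"]])
def blobs(im,lo,hi,roi):
    x0,y0,x1,y1=roi; h=cv2.cvtColor(im[y0:y1,x0:x1],cv2.COLOR_BGR2HSV)
    m=cv2.inRange(h,np.array(lo),np.array(hi))
    cs=cv2.findContours(m,cv2.RETR_EXTERNAL,cv2.CHAIN_APPROX_NONE)[0]
    return [c+np.array([x0,y0]) for c in sorted(cs,key=cv2.contourArea,reverse=True)]
def cen(c):
    m=cv2.moments(c); return np.array([m["m10"],m["m01"]])/m["m00"]
E
python3 - <<'E'
from h import *
T=cv2.imread("pics/top0.png");S=cv2.imread("pics/side0.png")
np.set_printoptions(precision=1,suppress=True)
lid=blobs(T,(20,120,100),(32,255,255),(270,160,400,260))[0]
r=cv2.minAreaRect(lid);print("lid",r,cen(lid))
P=np.array([onz("top",p,172) for p in cv2.boxPoints(r)]);print(P,P.mean(0))
for i in range(4):
    e=P[(i+1)%4]-P[i];print(np.linalg.norm(e),np.degrees(np.arctan2(e[1],e[0])))
ct=blobs(T,(165,100,80),(180,255,255),(165,250,200,290))[0];cs=blobs(S,(170,120,80),(180,255,255),(270,320,330,365))[0]
print("redcap",cen(ct),cen(cs),tri(ray("top",cen(ct)),ray("side",cen(cs))),onz("top",cen(ct),130))
b=blobs(T,(105,80,40),(130,255,255),(425,265,465,300))[0];print("blue",cen(b),onz("top",cen(b),130), "white",onz("top",(477,220),140))
k=blobs(T,(165,100,80),(180,255,255),(330,270,380,315))[0];print("keeper",cv2.minAreaRect(k),onz("top",cen(k),60))
a=cv2.resize(T[225:325,130:290],None,fx=5,fy=5,interpolation=cv2.INTER_CUBIC)
cv2.imwrite("pics/c1.png",a)
b=cv2.resize(T[230:320,280:400],None,fx=6,fy=6,interpolation=cv2.INTER_CUBIC)
cv2.imwrite("pics/c2.png",b)
E
```

```text
lid ((333.67486572265625, 210.51100158691406), (79.06143951416016, 60.5255012512207), 8.365885734558105) [333.8 210.5]
[[ 543.2   44.7  172. ]
 [ 675.7   29.4  172. ]
 [ 654.6 -143.1  172. ]
 [ 522.6 -126.6  172. ]] [599.  -48.9 172. ]
133.35644720299837 -6.587858443748883
173.74196869234964 -96.9599253469368
133.07273659990497 172.8856440589618
172.51754166998995 83.13352613558712
redcap [175.5 270.1] [297.9 340.1] (array([459.4, 304.3, 121.8]), np.float64(0.3899857735530781)) [459.6 302.3 130. ]
blue [447.1 282.8] [ 447.5 -306.8  130. ] white [ 589.2 -370.   140. ]
keeper ((350.0, 293.0), (0.0, 0.0), 0.0) [nan nan nan]h.py:26: RuntimeWarning: invalid value encountered in divide
  m=cv2.moments(c); return np.array([m["m10"],m["m01"]])/m["m00"]
```

View pics/c1.png

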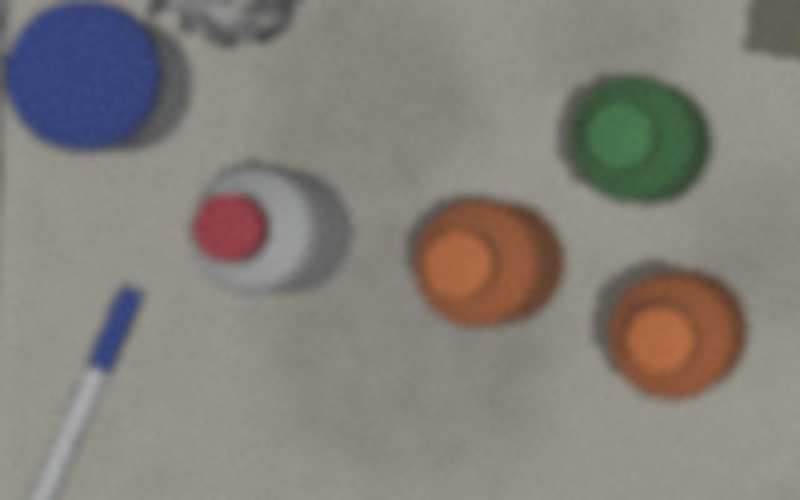

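View pics/c2.png

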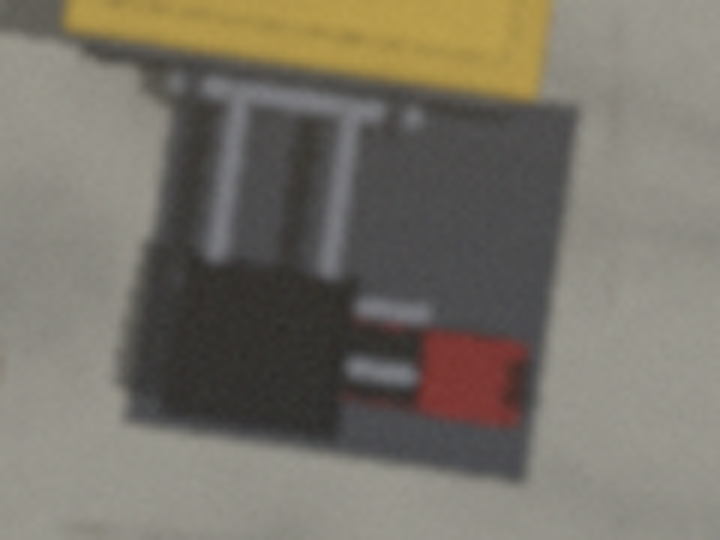

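The crop confirms the target: a white body with a red cap, cap at crop (230,228), which is full-image (176,270). The second crop shows the tread, with corners at about (150,240), (355,278), (338,440) and (125,415), and the red keeper to its right at (470,375).

```bash
python3 - <<'E'
from h import *
np.set_printoptions(precision=1,suppress=True)
B=np.array([599,-49.]);y=np.radians(-6.9);R=np.array([[np.cos(y),-np.sin(y)],[np.sin(y),np.cos(y)]])
for n,p,z in (("rtl",(150,240),87),("tr",(355,278),87),("br",(338,440),95),("bl",(125,415),95),("mid",(245,345),87),("keeper",(470,378),60),("basefl",(128,418),4),("basefr",(525,478),4),("basebr",(577,105),4)):
    w=onz("top",(280+p[0]/6,230+p[1]/6),z);print(n,w,R.T@(w[:2]-B))
print(state()["ee_pos"])
E
```

```text
rtl [467.9  13.3  87. ] [-137.6   46.1]
tr [455.5 -66.   87. ] [-140.5  -34.1]
br [393.7 -61.   95. ] [-202.4  -36.5]
bl [401.   20.6  95. ] [-205.    45.3]
mid [428.6 -24.4  87. ] [-172.1    3.9]
keeper [ 417.7 -112.4   60. ] [-172.4  -84.8]
basefl [396.4  23.3   4. ] [-209.8   47.4]
basefr [ 376.5 -138.3    4. ] [-210.1 -115.4]
basebr [ 528.3 -156.3    4. ] [ -57.3 -115. ]
[ 195.3 -540.3  213.2]
```

Emit:
{"method": "move_arm", "body": {"motion": [[0, [0.46, 1, 0], [0, 0, -0.335]], [0, [0.46, 1, 0], [0, 0, -0.335]], [0, [0.46, 1, 0], [0, 0, -0.335]], [0, [0.46, 1, 0], [0, 0, -0.335]], [0, [0.46, 1, 0], [0, 0, -0.335]], [0, [0.46, 1, 0], [0, 0, -0.335]], [0, [0.46, 1, 0], [0, 0, -0.335]], [0, [0.46, 1, 0], [0, 0, -0.335]], [0, [0.46, 1, 0], [0, 0, -0.335]], [0, [0.46, 1, 0], [0, 0, -0.335]], [0, [0.46, 1, 0], [0, 0, -0.335]], [0, [0.46, 1, 0], [0, 0, -0.335]], [0, [0.46, 1, 0], [0, 0, -0.335]], [0, [0.46, 1, 0], [0, 0, -0.335]], [0, [0.46, 1, 0], [0, 0, -0.335]], [0, [0.46, 1, 0], [0, 0, -0.335]], [0, [0.46, 1, 0], [0, 0, -0.335]], [0, [0.46, 1, 0], [0, 0, -0.335]], [0, [0.46, 1, 0], [0, 0, -0.335]], [0, [0.46, 1, 0], [0, 0, -0.335]]]}}

```text
time_s: 1.77
ee_pos: [425.5, -39.4, 213.8]
ee_rot: [180.0, 0.0, -7.0]
force: [0.1, -0.8, -0.6]
gripper_width: 0.5
gripper_force: 0.0
```

Emit:
{"method": "move_arm", "body": {"motion": [[0, [0.1, 0.44, -0.5], [0, 0, 0]], [0, [0, 0, -0.5], [0, 0, 0]], [0, [0, 0, 0], [0, 0, 0]], [0, [0, 0, 0], [0, 0, 0]]]}}

```text
time_s: 2.1
ee_pos: [427.3, -29.6, 188.5]
ee_rot: [180.0, 0.1, -6.9]
force: [0.1, -0.6, -0.1]
gripper_width: 0.1
gripper_force: 0.0
```

```bash
python3 - <<'E'
from h import *
np.set_printoptions(precision=1,suppress=True)
s=state();print(s["ee_pos"],s["force"])
for p in ([428,-28,90],[428,-28,188]): print(proj("wrist",p))
cv2.imwrite("pics/w1.png",grab_frame("wrist"))
c=cam("wrist");import pickle;pickle.dump(c,open("w1.pkl","wb"))
E
```

```text
[427.3 -29.6 188.5] [ 0.1 -0.6 -0.1]
[310.3 239. ]
[309.7 301.7]
```

View pics/w1.png

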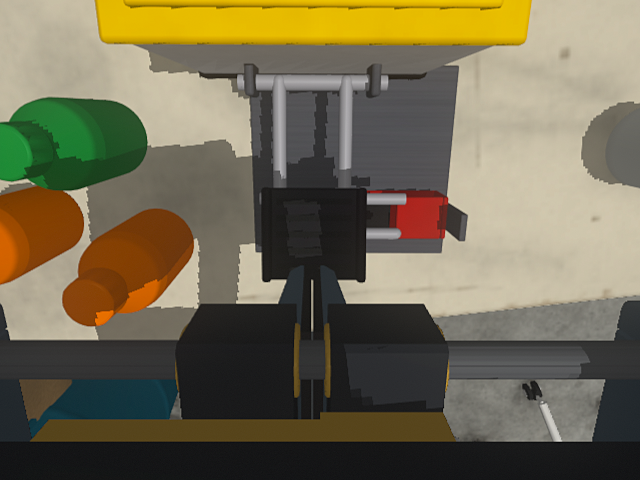

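The wrist view shows the tread centred at (314,235), 4 px from the predicted (310,239), so I'm aligned with it.

Emit:
{"method": "move_arm", "body": {"motion": [[0, [0.05, -0.06, -0.8], [0, 0, 0]], [0, [0, 0, -0.8], [0, 0, 0]], [0, [0, 0, -0.8], [0, 0, 0]], [0, [0, 0, -0.6], [0, 0, 0]], [0, [0, 0, -0.4], [0, 0, 0]], [0, [0, 0, -0.1], [0, 0, 0]], [0, [0, 0, -0.1], [0, 0, 0]], [0, [0, 0, -0.1], [0, 0, 0]], [0, [0, 0, -0.1], [0, 0, 0]], [0, [0, 0, -0.1], [0, 0, 0]], [0, [0, 0, -0.1], [0, 0, 0]]]}}

```text
time_s: 3.07
ee_pos: [429.5, -31.4, 89.3]
ee_rot: [180.0, -0.1, -6.9]
force: [-1.2, -0.3, 4.1]
gripper_width: 0.3
gripper_force: 1.5
```

Emit:
{"method": "move_arm", "body": {"motion": [[0, [0, 0, -0.1], [0, 0, 0]], [0, [0, 0, -0.1], [0, 0, 0]], [0, [0, 0, -0.1], [0, 0, 0]], [0, [0, 0, -0.1], [0, 0, 0]], [0, [0, 0, -0.1], [0, 0, 0]], [0, [0, 0, -0.1], [0, 0, 0]], [0, [0, 0, -0.1], [0, 0, 0]], [0, [0, 0, -0.1], [0, 0, 0]], [0, [0, 0, -0.1], [0, 0, 0]], [0, [0, 0, -0.1], [0, 0, 0]], [0, [0, 0, -0.1], [0, 0, 0]], [0, [0, 0, -0.1], [0, 0, 0]], [0, [0, 0, -0.1], [0, 0, 0]], [0, [0, 0, -0.1], [0, 0, 0]]]}}

```text
time_s: 4.23
ee_pos: [429.1, -31.3, 53.9]
ee_rot: [180.0, -0.0, -6.9]
force: [-4.1, -0.3, 6.3]
gripper_width: 0.3
gripper_force: 3.8
```

Emit:
{"method": "move_arm", "body": {"motion": [[0, [0.03, 0, -0.05], [0, 0, 0]], [0, [0.03, 0, -0.05], [0, 0, 0]], [0, [0, 0, -0.05], [0, 0, 0]], [0, [0, 0, -0.05], [0, 0, 0]], [0, [0, 0, 0], [0, 0, 0]]]}}

```text
time_s: 4.65
ee_pos: [429.8, -31.3, 48.6]
ee_rot: [180.0, 0.1, -6.9]
force: [-5.4, -0.3, 5.2]
gripper_width: 0.7
gripper_force: 3.1
```

Emit:
{"method": "move_arm", "body": {"motion": [[0, [-0.08, 0, -0.03], [0, 0, 0]], [0, [-0.08, 0, -0.03], [0, 0, 0]], [0, [0, 0, -0.02], [0, 0, 0]], [0, [0, 0, 0], [0, 0, 0]]]}}

```text
time_s: 4.98
ee_pos: [429.5, -31.4, 47.7]
ee_rot: [-180.0, -0.4, -6.9]
force: [0.2, 0.3, 6.3]
gripper_width: 0.7
gripper_force: 3.0
```

Emit:
{"method": "move_arm", "body": {"motion": [[0, [-0.01, 0, -0.04], [0, 0, 0]], [0, [-0.01, 0, -0.04], [0, 0, 0]], [0, [0, 0, 0], [0, 0, 0]]]}}

```text
time_s: 5.23
ee_pos: [429.8, -31.4, 45.9]
ee_rot: [-180.0, -0.4, -6.9]
force: [2.0, 0.8, 7.5]
gripper_width: 0.8
gripper_force: 3.1
```

Emit:
{"method": "move_arm", "body": {"motion": [[0, [-0.01, 0, -0.03], [0, 0, 0]], [0, [-0.01, 0, -0.03], [0, 0, 0]], [0, [0, 0, 0], [0, 0, 0]]]}}

```text
time_s: 5.48
ee_pos: [430.0, -31.5, 44.6]
ee_rot: [-180.0, -0.5, -6.9]
force: [2.0, 1.7, 6.5]
gripper_width: 0.9
gripper_force: 3.1
```

Emit:
{"method": "move_arm", "body": {"motion": [[0, [0, 0, -0.04], [0, 0, 0]], [0, [0, 0, -0.04], [0, 0, 0]], [0, [0, 0, 0], [0, 0, 0]]]}}

```text
time_s: 5.73
ee_pos: [430.3, -31.5, 42.7]
ee_rot: [-180.0, -0.6, -6.9]
force: [2.4, 1.1, 6.5]
gripper_width: 0.2
gripper_force: 3.2
```

Emit:
{"method": "move_arm", "body": {"motion": [[0, [0, 0, -0.04], [0, 0, 0]], [0, [0, 0, -0.03], [0, 0, 0]], [0, [0, 0, 0], [0, 0, 0]]]}}

```text
time_s: 5.98
ee_pos: [430.6, -31.5, 41.5]
ee_rot: [-180.0, -0.6, -6.9]
force: [0.4, 0.8, 13.2]
gripper_width: 0.5
gripper_force: 6.3
```

Emit:
{"method": "move_arm", "body": {"motion": [[0, [0, 0, 0], [0, 0, 0]], [0, [0, 0, 0], [0, 0, 0]]]}}

```text
time_s: 6.15
ee_pos: [430.6, -31.6, 41.6]
ee_rot: [-180.0, -0.6, -6.9]
force: [1.5, 1.5, 12.4]
gripper_width: 0.7
gripper_force: 6.0
```

Emit:
{"method": "move_arm", "body": {"motion": [[0, [-0.012, -0.1, 0], [0, 0, 0]], [0, [-0.012, -0.1, 0], [0, 0, 0]], [0, [-0.012, -0.1, 0], [0, 0, 0]], [0, [-0.012, -0.1, 0], [0, 0, 0]]]}}

```text
time_s: 6.48
ee_pos: [429.4, -41.1, 41.6]
ee_rot: [-179.9, -0.6, -7.0]
force: [1.6, 4.2, 11.8]
gripper_width: 0.4
gripper_force: 5.9
```

Emit:
{"method": "move_arm", "body": {"motion": [[0, [-0.012, -0.1, 0], [0, 0, 0]], [0, [-0.012, -0.1, 0], [0, 0, 0]], [0, [-0.012, -0.1, 0], [0, 0, 0]], [0, [-0.012, -0.1, 0], [0, 0, 0]], [0, [-0.012, -0.1, 0], [0, 0, 0]]]}}

```text
time_s: 6.9
ee_pos: [427.8, -53.8, 41.6]
ee_rot: [-179.9, -0.6, -7.0]
force: [1.2, 3.9, 12.3]
gripper_width: 0.6
gripper_force: 5.9
```

Emit:
{"method": "move_arm", "body": {"motion": [[0, [-0.01, -0.06, 0], [0, 0, 0]], [0, [-0.01, -0.06, 0], [0, 0, 0]], [0, [0, 0, 0], [0, 0, 0]]]}}

```text
time_s: 7.15
ee_pos: [427.3, -56.7, 41.5]
ee_rot: [-179.9, -0.6, -7.0]
force: [2.5, 4.5, 12.1]
gripper_width: 0.4
gripper_force: 5.9
```

```bash
python3 - <<'E'
from h import *
s=state();print(s["ee_pos"],s["force"])
w=grab_frame("wrist");cv2.imwrite("pics/w2.png",w)
E
```

```text
[427.28955851 -56.70639607  41.51744082] [ 2.48997092  4.49078492 12.14198864]
```

View pics/w2.png

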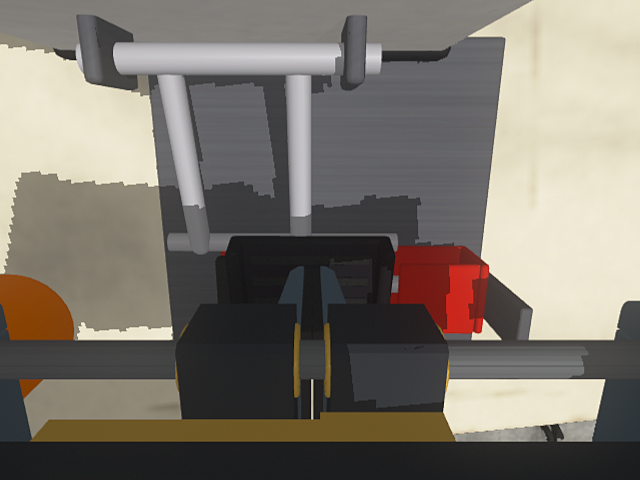

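The tread moved with the fingertips by about 25 mm and is now under the keeper (tread 218–395 px, keeper from 395). Now I'll ease up.

Emit:
{"method": "move_arm", "body": {"motion": [[0, [0, 0, 0.06], [0, 0, 0]], [0, [0, 0, 0.06], [0, 0, 0]], [0, [0, 0, 0.06], [0, 0, 0]], [0, [0, 0, 0.06], [0, 0, 0]], [0, [0, 0, 0.06], [0, 0, 0]], [0, [0, 0, 0.06], [0, 0, 0]], [0, [0, 0, 0.06], [0, 0, 0]], [0, [0, 0, 0.06], [0, 0, 0]]]}}

```text
time_s: 7.87
ee_pos: [422.3, -56.8, 51.6]
ee_rot: [180.0, 0.0, -6.9]
force: [-0.1, 0.5, 0.7]
gripper_width: 0.4
gripper_force: 0.0
```

Emit:
{"method": "move_arm", "body": {"motion": [[0, [0, 0, 0.6], [0, 0, 0]], [0, [0, 0, 1], [0, 0, 0]], [0, [0, 0, 1], [0, 0, 0]], [0, [0, 0, 1], [0, 0, 0]], [0, [0, 0, 1], [0, 0, 0]], [60, [0, 0.5, 1], [0, 0, 0]], [60, [0.1, 1, 0.5], [0, 0, 0]], [60, [0.1, 1, 0], [0, 0, 0]], [60, [0.1, 1, 0], [0, 0, 0]], [60, [0.1, 1, 0], [0, 0, 0]], [60, [0.1, 1, 0], [0, 0, 0]], [60, [0.1, 1, 0], [0, 0, 0]], [60, [0.1, 1, 0], [0, 0, 0]], [60, [0.1, 1, 0], [0, 0, 0]], [60, [0.1, 1, 0], [0, 0, 0]], [60, [0.1, 1, 0], [0, 0, 0]], [60, [0.1, 1, 0], [0, 0, 0]], [60, [0.1, 1, 0], [0, 0, 0]], [60, [0.1, 1, 0], [0, 0, 0]], [60, [0.1, 0.9, 0], [0, 0, 0]]]}}

```text
time_s: 9.53
ee_pos: [457.3, 304.7, 204.0]
ee_rot: [180.0, 0.0, -6.9]
force: [0.9, -0.3, 0.0]
gripper_width: 60.1
gripper_force: 0.0
```

```bash
python3 - <<'E'
from h import *
np.set_printoptions(precision=1,suppress=True)
s=state();print(s["ee_pos"],s["time_s"])
ci=cam("wrist")
w=grab_frame("wrist");t=grab_frame("top");s=grab_frame("side")
for lo,hi in (((165,100,80),(180,255,255)),((0,150,80),(4,255,255))):
  for c in blobs(w,lo,hi,(0,0,640,480))[:3]: print(cv2.contourArea(c),cen(c) if cv2.contourArea(c)>5 else 0,onz("wrist",cen(c),125,ci) if cv2.contourArea(c)>5 else 0)
print(proj("wrist",[459.4,304.3,125]))
b=blobs(t,(20,120,60),(32,255,255),(270,100,400,260))[0];print("lid",cv2.boundingRect(b))
v=np.hstack([s[120:320,240:420],t[140:340,250:430]])
cv2.imwrite("pics/v1.png",np.vstack([cv2.resize(v,None,fx=1.77,fy=1.2),cv2.resize(w,(637,340))]) if 0 else cv2.resize(v,None,fx=2,fy=2))
cv2.imwrite("pics/w3.png",w)
E
```

```text
[457.3 304.7 204. ] 9.5333
1905.0 [311.3 241.2] [462.3 305.1 125. ]
0.0 0 0
0.0 0 0
[312.5 245.7]
lid (300, 157, 83, 24)
```

View pics/v1.png

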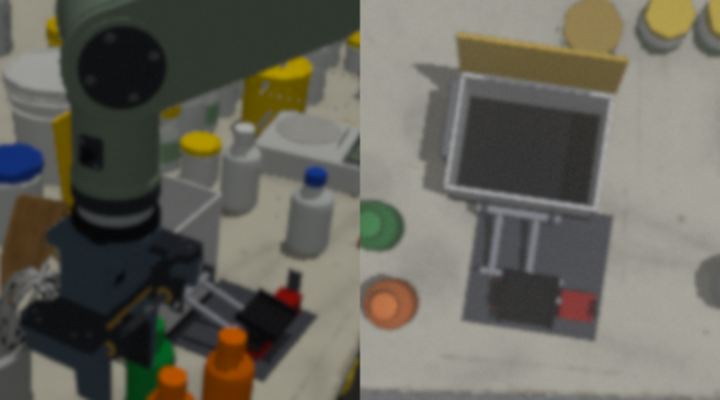

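The lid stands open by itself (yellow strip at the far rim, right panel (540,60)) and the tread is under the keeper. The cap is at (461,305).

Emit:
{"method": "move_arm", "body": {"motion": [[60, [0.14, 0, -0.8], [0, 0, 0]], [60, [0, 0, -0.8], [0, 0, 0]], [60, [0, 0, -0.8], [0, 0, 0]], [60, [0, 0, -0.6], [0, 0, 0]], [60, [0, 0, -0.4], [0, 0, 0]], [60, [0, 0, -0.2], [0, 0, 0]], [60, [0, 0, 0], [0, 0, 0]], [20, [0, 0, 0], [0, 0, 0]], [20, [0, 0, 0], [0, 0, 0]], [20, [0, 0, 0], [0, 0, 0]], [20, [0, 0, 0], [0, 0, 0]], [20, [0, 0, 0], [0, 0, 0]], [20, [0, 0, 0], [0, 0, 0]]], "grip_force": 25}}

```text
time_s: 10.77
ee_pos: [461.3, 303.2, 114.9]
ee_rot: [-180.0, -0.1, -6.9]
force: [-0.1, -0.5, 1.6]
gripper_width: 31.5
gripper_force: 25.0
```

Emit:
{"method": "move_arm", "body": {"motion": [[20, [0, 0, 0.5], [0, 0, 0]], [20, [0, 0, 1], [0, 0, 0]], [20, [0, 0, 1], [0, 0, 0]], [20, [0, 0, 1], [0, 0, 0]], [20, [0, 0, 1], [0, 0, 0]], [20, [0, 0, 1], [0, 0, 0]], [20, [0, 0, 1], [0, 0, 0]], [20, [0, 0, 0.8], [0, 0, 0]], [20, [0, 0, 0.5], [0, 0, 0]], [20, [0.1, -0.3, 0], [0, 0, 0]], [20, [0.2, -0.6, 0], [0, 0, 0]], [20, [0.3, -0.9, 0], [0, 0, 0]], [20, [0.3, -0.9, 0], [0, 0, 0]], [20, [0.3, -0.9, 0], [0, 0, 0]], [20, [0.3, -0.9, 0], [0, 0, 0]]]}}

```text
time_s: 12.02
ee_pos: [498.1, 189.0, 307.5]
ee_rot: [179.9, 0.1, -6.9]
force: [0.5, 0.5, -2.3]
gripper_width: 31.2
gripper_force: 25.0
```

Emit:
{"method": "move_arm", "body": {"motion": [[20, [0.3, -0.9, 0], [0, 0, 0]], [20, [0.3, -0.9, 0], [0, 0, 0]], [20, [0.3, -0.9, 0], [0, 0, 0]], [20, [0.3, -0.9, 0], [0, 0, 0]], [20, [0.3, -0.9, 0], [0, 0, 0]], [20, [0.3, -0.9, 0], [0, 0, 0]], [20, [0.3, -0.9, 0], [0, 0, 0]], [20, [0.3, -0.9, 0], [0, 0, 0]], [20, [0.3, -0.9, 0], [0, 0, 0]], [20, [0.2, -0.7, 0], [0, 0, 0]], [20, [0.15, -0.5, 0], [0, 0, 0]], [20, [0, -0.3, 0], [0, 0, 0]], [20, [0, 0, 0], [0, 0, 0]], [20, [0, 0, 0], [0, 0, 0]]]}}

```text
time_s: 13.18
ee_pos: [574.2, -48.9, 308.7]
ee_rot: [-180.0, 0.1, -6.9]
force: [0.5, 0.2, -2.2]
gripper_width: 31.6
gripper_force: 25.0
```

```bash
python3 - <<'E'
from h import *
s=state();print(s["ee_pos"],s["time_s"],s["force"])
s=grab_frame("side");t=grab_frame("top")
v=np.hstack([s[120:320,240:420],t[100:300,250:430]])
cv2.imwrite("pics/v2.png",cv2.resize(v,None,fx=2,fy=2))
E
```

```text
[574.24648153 -48.94584779 308.72470697] 13.1833 [ 0.45211972  0.22473078 -2.19759109]
```

View pics/v2.png

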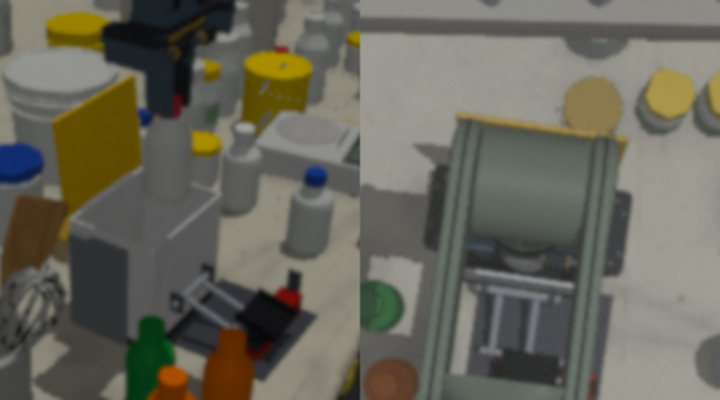

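The bottle hangs straight from the cap over the mouth's front half, with the lid upright behind it. Lowering it.

Emit:
{"method": "move_arm", "body": {"motion": [[20, [0.05, 0.08, -0.5], [0, 0, 0]], [20, [0, 0, -0.8], [0, 0, 0]], [20, [0, 0, -0.8], [0, 0, 0]], [20, [0, 0, -0.8], [0, 0, 0]], [20, [0, 0, -0.8], [0, 0, 0]], [20, [0, 0, -0.8], [0, 0, 0]], [20, [0, 0, -0.8], [0, 0, 0]], [20, [0, 0, -0.7], [0, 0, 0]], [20, [0, 0, -0.6], [0, 0, 0]], [20, [0, 0, -0.4], [0, 0, 0]], [20, [0, 0, -0.2], [0, 0, 0]], [20, [0, 0, -0.1], [0, 0, 0]], [20, [0, 0, 0], [0, 0, 0]], [20, [0, 0, 0], [0, 0, 0]]]}}

```text
time_s: 14.45
ee_pos: [576.6, -47.2, 127.6]
ee_rot: [180.0, -0.1, -6.9]
force: [0.5, -0.0, -2.2]
gripper_width: 31.1
gripper_force: 25.0
```

Emit:
{"method": "move_arm", "body": {"motion": [[20, [0, 0, -0.1], [0, 0, 0]], [20, [0, 0, -0.1], [0, 0, 0]], [20, [0, 0, -0.05], [0, 0, 0]], [20, [0, 0, 0], [0, 0, 0]], [36, [0, 0, 0], [0, 0, 0]], [45, [0, 0, 0], [0, 0, 0]], [55, [0, 0, 0], [0, 0, 0]], [55, [0, 0, 0], [0, 0, 0]], [55, [0, 0, 0], [0, 0, 0]], [55, [0, 0, 0.2], [0, 0, 0]], [55, [0, 0, 0.6], [0, 0, 0]], [55, [0, 0, 0.8], [0, 0, 0]], [55, [0, 0, 0.8], [0, 0, 0]], [55, [0, 0, 0.8], [0, 0, 0]], [55, [0, 0, 0.8], [0, 0, 0]]]}}

```text
time_s: 15.7
ee_pos: [575.9, -47.3, 221.9]
ee_rot: [180.0, -0.0, -6.9]
force: [0.1, -0.3, -0.5]
gripper_width: 54.8
gripper_force: 0.0
```

```bash
python3 - <<'E'
from h import *
ci=cam("wrist");w=grab_frame("wrist");print(state()["ee_pos"])
for c in blobs(w,(165,100,40),(180,255,255),(0,0,640,480))[:2]:
  if cv2.contourArea(c)>50: print(cv2.contourArea(c),cen(c),onz("wrist",cen(c),132,ci))
cv2.imwrite("pics/w4.png",w)
E
```

```text
[578.27745973 -47.46634996 226.37829659]
1940.5 [313.11878382 242.38838787] [576.87078015 -47.45754025 132.        ]
```

The bottle stands in the bin with its cap at (577,-47). Back to the pedal.

Emit:
{"method": "move_arm", "body": {"motion": [[40, [-0.4, 0, 0], [0, 0, 0]], [0, [-0.9, -0.06, 0], [0, 0, 0]], [0, [-0.9, -0.06, 0], [0, 0, 0]], [0, [-0.9, -0.06, 0], [0, 0, 0]], [0, [-0.9, -0.06, 0], [0, 0, 0]], [0, [-0.9, -0.06, 0], [0, 0, 0]], [0, [-0.7, -0.05, 0], [0, 0, 0]], [0, [-0.4, -0.05, 0], [0, 0, 0]], [0, [0, 0, -0.7], [0, 0, 0]], [0, [0, 0, -0.9], [0, 0, 0]], [0, [0, 0, -0.9], [0, 0, 0]], [0, [0, 0, -0.9], [0, 0, 0]], [0, [0, 0, -0.9], [0, 0, 0]], [0, [0, 0, -0.9], [0, 0, 0]], [0, [0, 0, -0.7], [0, 0, 0]], [0, [0, 0, -0.4], [0, 0, 0]], [0, [0, 0, -0.2], [0, 0, 0]], [0, [0, 0, 0], [0, 0, 0]]]}}

```text
time_s: 17.25
ee_pos: [424.7, -57.1, 56.6]
ee_rot: [-180.0, 0.2, -6.9]
force: [-0.8, 0.4, -0.7]
gripper_width: 0.5
gripper_force: 0.0
```

Emit:
{"method": "move_arm", "body": {"motion": [[0, [0.02, 0, -0.08], [0, 0, 0]], [0, [0.02, 0, -0.08], [0, 0, 0]], [0, [0.02, 0, -0.08], [0, 0, 0]], [0, [0.02, 0, -0.08], [0, 0, 0]], [0, [0, 0, -0.04], [0, 0, 0]], [0, [0, 0, 0], [0, 0, 0]]]}}

```text
time_s: 17.75
ee_pos: [428.0, -57.3, 49.0]
ee_rot: [180.0, -0.0, -6.9]
force: [-1.0, 0.3, -0.1]
gripper_width: 0.9
gripper_force: 0.0
```

Emit:
{"method": "move_arm", "body": {"motion": [[0, [0, 0, -0.04], [0, 0, 0]], [0, [0, 0, -0.04], [0, 0, 0]], [0, [0, 0, 0], [0, 0, 0]]]}}

```text
time_s: 18.0
ee_pos: [427.9, -57.3, 46.9]
ee_rot: [180.0, 0.0, -6.9]
force: [0.6, 0.2, -0.0]
gripper_width: 0.5
gripper_force: 0.0
```

Emit:
{"method": "move_arm", "body": {"motion": [[0, [0, 0, -0.04], [0, 0, 0]], [0, [0, 0, -0.03], [0, 0, 0]], [0, [0, 0, 0], [0, 0, 0]]]}}

```text
time_s: 18.25
ee_pos: [428.1, -57.3, 45.2]
ee_rot: [180.0, -0.0, -6.9]
force: [-0.3, 0.2, 1.1]
gripper_width: 0.6
gripper_force: 0.4
```

Contact.

Emit:
{"method": "move_arm", "body": {"motion": [[0, [0, 0, -0.03], [0, 0, 0]], [0, [0, 0, -0.03], [0, 0, 0]], [0, [0, 0, 0], [0, 0, 0]]]}}

```text
time_s: 18.5
ee_pos: [428.3, -57.3, 44.2]
ee_rot: [180.0, -0.0, -6.9]
force: [-0.9, 0.3, 6.3]
gripper_width: 0.2
gripper_force: 3.2
```

Emit:
{"method": "move_arm", "body": {"motion": [[0, [0, 0, -0.03], [0, 0, 0]], [0, [0, 0, -0.03], [0, 0, 0]], [0, [0, 0, 0], [0, 0, 0]]]}}

```text
time_s: 18.75
ee_pos: [428.5, -57.3, 42.9]
ee_rot: [180.0, -0.1, -6.9]
force: [-0.9, -0.3, 6.9]
gripper_width: 0.3
gripper_force: 3.4
```

Emit:
{"method": "move_arm", "body": {"motion": [[0, [0, 0, -0.03], [0, 0, 0]], [0, [0, 0, -0.03], [0, 0, 0]], [0, [0, 0, 0], [0, 0, 0]], [0, [0, 0, 0], [0, 0, 0]]]}}

```text
time_s: 19.08
ee_pos: [428.8, -57.4, 42.0]
ee_rot: [180.0, -0.1, -6.9]
force: [-2.4, 0.7, 13.3]
gripper_width: 0.3
gripper_force: 6.4
```

Seated at 13 N. Sliding back out.

Emit:
{"method": "move_arm", "body": {"motion": [[0, [0.012, 0.1, 0], [0, 0, 0]], [0, [0.012, 0.1, 0], [0, 0, 0]], [0, [0.012, 0.1, 0], [0, 0, 0]], [0, [0.012, 0.1, 0], [0, 0, 0]]]}}

```text
time_s: 19.42
ee_pos: [429.9, -48.2, 42.0]
ee_rot: [179.9, -0.1, -6.9]
force: [-2.8, -3.5, 11.8]
gripper_width: 0.6
gripper_force: 6.2
```

Emit:
{"method": "move_arm", "body": {"motion": [[0, [0.012, 0.1, 0], [0, 0, 0]], [0, [0.012, 0.1, 0], [0, 0, 0]], [0, [0.012, 0.1, 0], [0, 0, 0]], [0, [0.012, 0.1, 0], [0, 0, 0]], [0, [0.012, 0.1, 0], [0, 0, 0]], [0, [0.012, 0.1, 0], [0, 0, 0]]]}}

```text
time_s: 19.92
ee_pos: [431.8, -33.1, 42.0]
ee_rot: [179.9, -0.1, -6.9]
force: [-3.1, -3.8, 12.1]
gripper_width: 0.2
gripper_force: 6.1
```

Emit:
{"method": "move_arm", "body": {"motion": [[0, [0.01, 0.06, 0], [0, 0, 0]], [0, [0.01, 0.06, 0], [0, 0, 0]], [0, [0, 0, 0], [0, 0, 0]]]}}

```text
time_s: 20.17
ee_pos: [432.0, -30.4, 42.0]
ee_rot: [179.9, -0.1, -6.8]
force: [-3.2, -6.3, 12.4]
gripper_width: 0.4
gripper_force: 6.2
```

Emit:
{"method": "move_arm", "body": {"motion": [[0, [0, 0.06, 0], [0, 0, 0]], [0, [0, 0, 0], [0, 0, 0]]]}}

```text
time_s: 20.33
ee_pos: [432.1, -29.2, 42.0]
ee_rot: [179.8, -0.1, -6.8]
force: [-1.6, -6.5, 12.6]
gripper_width: 0.5
gripper_force: 6.1
```

Emit:
{"method": "move_arm", "body": {"motion": [[0, [-0.01, -0.02, 0.06], [0, 0, 0]], [0, [-0.01, -0.02, 0.06], [0, 0, 0]], [0, [0, 0, 0.06], [0, 0, 0]], [0, [0, 0, 0.06], [0, 0, 0]], [0, [0, 0, 0.06], [0, 0, 0]], [0, [0, 0, 0], [0, 0, 0]]]}}

```text
time_s: 20.83
ee_pos: [430.9, -29.2, 48.8]
ee_rot: [179.9, -0.0, -6.9]
force: [-2.3, -2.3, 5.6]
gripper_width: 0.3
gripper_force: 3.2
```

The pedal follows the fingers at 49 mm, so it is free of the lip. Easing it up.

Emit:
{"method": "move_arm", "body": {"motion": [[0, [0, 0, 0.06], [0, 0, 0]], [0, [0, 0, 0.06], [0, 0, 0]], [0, [0, 0, 0.06], [0, 0, 0]], [0, [0, 0, 0.06], [0, 0, 0]], [0, [0, 0, 0.06], [0, 0, 0]], [0, [0, 0, 0.06], [0, 0, 0]], [0, [0, 0, 0.06], [0, 0, 0]], [0, [0, 0, 0.06], [0, 0, 0]], [0, [0, 0, 0.06], [0, 0, 0]], [0, [0, 0, 0.06], [0, 0, 0]], [0, [0, 0, 0.06], [0, 0, 0]], [0, [0, 0, 0.06], [0, 0, 0]], [0, [0, 0, 0.06], [0, 0, 0]], [0, [0, 0, 0.06], [0, 0, 0]], [0, [0, 0, 0.06], [0, 0, 0]], [0, [0, 0, 0.06], [0, 0, 0]]]}}

```text
time_s: 22.17
ee_pos: [431.4, -28.7, 72.4]
ee_rot: [-180.0, -0.0, -6.9]
force: [-0.8, 0.7, 2.6]
gripper_width: 1.1
gripper_force: 1.2
```

Emit:
{"method": "move_arm", "body": {"motion": [[0, [0, 0, 0.06], [0, 0, 0]], [0, [0, 0, 0.06], [0, 0, 0]], [0, [0, 0, 0.06], [0, 0, 0]], [0, [0, 0, 0.06], [0, 0, 0]], [0, [0, 0, 0.06], [0, 0, 0]], [0, [0, 0, 0.06], [0, 0, 0]], [0, [0, 0, 0.06], [0, 0, 0]], [0, [0, 0, 0.06], [0, 0, 0]], [0, [0, 0, 0.06], [0, 0, 0]], [0, [0, 0, 0.06], [0, 0, 0]], [0, [0, 0, 0.06], [0, 0, 0]], [0, [0, 0, 0.06], [0, 0, 0]], [0, [0, 0, 0.06], [0, 0, 0]], [0, [0, 0, 0.06], [0, 0, 0]], [0, [0, 0, 0.06], [0, 0, 0]], [0, [0, 0, 0.06], [0, 0, 0]]]}}

```text
time_s: 23.5
ee_pos: [430.5, -28.8, 96.1]
ee_rot: [180.0, 0.1, -6.9]
force: [-0.5, 0.6, 0.4]
gripper_width: 0.2
gripper_force: 0.0
```

Emit:
{"method": "move_arm", "body": {"motion": [[0, [0, 0, 0.3], [0, 0, 0]], [0, [0, 0, 0.8], [0, 0, 0]], [0, [0, 0, 0.8], [0, 0, 0]], [0, [0, 0, 0.8], [0, 0, 0]], [0, [0, 0, 0.8], [0, 0, 0]], [0, [0, -0.5, 0.3], [0, 0, 0]], [0, [-0.4, -0.8, 0], [0, 0, 0]], [0, [-0.4, -0.8, 0], [0, 0, 0]], [0, [-0.4, -0.8, 0], [0, 0, 0]], [0, [-0.4, -0.8, 0], [0, 0, 0]], [0, [-0.2, -0.8, 0], [0, 0, 0]], [0, [0, -0.8, 0], [0, 0, 0]], [0, [0, 0, 0], [0, 0, 0]], [0, [0, 0, 0], [0, 0, 0]]]}}

```text
time_s: 24.67
ee_pos: [385.9, -161.6, 191.6]
ee_rot: [-180.0, -0.0, -7.1]
force: [0.7, -0.1, -0.3]
gripper_width: 0.4
gripper_force: 0.0
```

```bash
python3 - <<'E'
from h import *
t=grab_frame("top");s=grab_frame("side")
b=blobs(t,(20,120,100),(32,255,255),(270,100,400,260))[0];print("lid",cv2.minAreaRect(b),cen(b))
c=blobs(t,(105,80,40),(130,255,255),(425,265,465,300))[0];print("blue",cen(c))
cv2.imwrite("pics/v3.png",cv2.resize(np.hstack([s[120:320,240:440],t[140:340,290:490]]),None,fx=2,fy=2))
E
```

```text
lid ((333.7222900390625, 210.4885711669922), (78.97413635253906, 60.46730041503906), 8.365886688232422) [333.78025627 210.50066775]
blue [446.99657534 282.75799087]
```

View pics/v3.png

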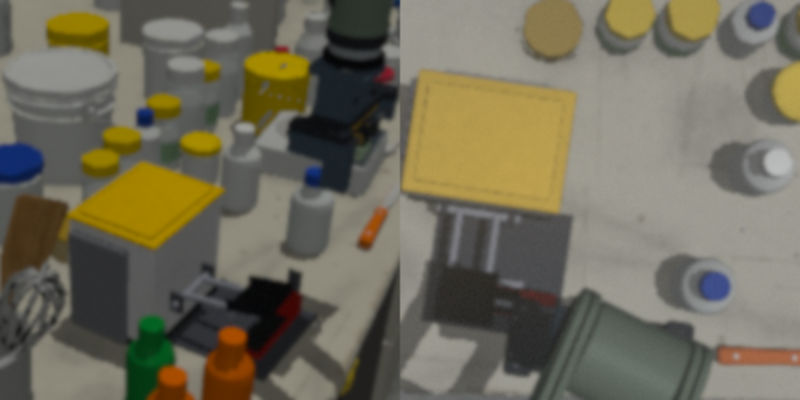

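The lid is shut at the same pixels as at the start, (333.8,210.5). The pedal is up, the blue bottle's cap hasn't moved, the white bottle still stands in place, and the arm is clear.

```bash
python3 -c "
from workcell import *
print(job_done())"
```

```text
the job is handed in; nothing more can be done
None
```

I handed the job in at about 25 s; no verdict came back. The red-capped bottle was released standing in the bin, the lid was eased shut by the pedal, the highest pedal reading was about 14 N (limit 24 N), and the other two bottles were left alone.

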